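# Push the portioning bar behind its stop post into the holder

## Robot

A 6-joint arm with a two-finger parallel gripper is mounted at the origin on the work surface. World frame = base frame: x ahead of the robot, y to its left, z up, the work surface at z = 0. Lengths are in mm, angles in rad, forces in N, time in s.
With the tool pointing down it reaches from about 375 to 925 mm from the base axis. Payload 5.7 kg.
Tool frame: the origin (TCP) lies midway between the tips of the shut fingers; the grasp point (between the pads) lies 19 mm behind it; z points along the fingers, y is the line along which they close (so a half turn about z gives the same grasp; the last joint's range is limited). The gripper opens to 88 mm and grips with 3 to 60 N. Pads are 20 mm wide; open, the fingers measure 115 mm over their backs; the gripper's body (75 mm by 178 mm) begins 61 mm behind the grasp point.
Start: joints at [-1.308, 0.359, 1.51, -0, 1.272, -0.115], TCP at [221.308, -557.657, 194.023] pointing down, gripper open.
Joint ranges: [-2.97, 2.97], [-1.01, 2.36], [0.21, 2.38], [-0.96, 4.11], [0.2, 2.71], [-2.98, 2.98]. Speed limits (rad/s): [2.39, 2.39, 3.14, 3.14, 3.14, 3.14].

## Interface

Orientations are given as a rotation vector (axis times angle).
In Python, from plant import ctrl, eyes, hand_in gives the robot as it stands. The module is installed in compiled form; this text tells all that it offers.
- The arm moves only by the tool drive_tool, never from a script. Its argument "steps" is text: rows parted by semicolons, each of 5 numbers parted by spaces: the shift along the tool's x, y, z in mm, then the turn about the tool's z in rad, then the closure in counts, from 0 (fully open) to 255 (shut). In form: tx ty tz twist fingers; .... A call has 1 to 5 rows; each row is the pose to reach, as a shift and turn from the pose commanded when the call began, along the tool's axes at that moment; what a row does not reach only later rows make up. A row lasts 1/12 s, in which the tool goes at most 41.7 mm and 7.16 degrees, less where a joint would pass 70% of its speed; a pose out of reach is approached as far as the arm can. A call with a gripper value outside its range is refused whole. The fingers move at their own pace and stop on an object; "squeeze" is the grip in N (left out, the last holds). Time passes only in rows, so rows that repeat a pose let the fingers close. It gives the time, the measured TCP pose, the force, the opening and the grip force at its end, in the units of the state.
- ctrl.state(): the state, without advancing time (a new reading comes with each control period).
- eyes.snapshot(name): name is "scene" or "top" or "wrist"; returns a dict with "color" (384x512x3 uint8, red, green, blue), "fx", "fy", "cx", "cy" (pixels), "distortion" ([k1, k2, p1, p2, k3] as OpenCV has them; the pictures are not rectified), "position" and "orientation" of the camera in the world; the wrist camera has in their place "T_tool_cam" (4x4, takes a point from camera to tool coordinates, whose origin is the TCP and whose axes are the flange's). Camera axes: x right, y down, z forward; pixel columns grow to the right and rows downward; lengths in mm; the calibration is good to about 2 mm. A picture is of the moment at which its call begins: read the wrist's pose just before it. There is no depth.
- hand_in(): hands the job in; it is judged then, once.
The state is a dict: "time_s": time; "joints": joint angles; "qvel": joint speeds; "tau": joint torques, N m; "eef_pos": TCP position; "eef_rot": TCP orientation; "ft_force": force on the tool from outside, world axes, zero at the start; "ft_torque": the same for the moment, N m; "finger_gap": opening from 0.0 (shut) to 1.0 (fully open); "grasp_force": force on a finger pad.
Only numpy, scipy, OpenCV 4.12 (cv2) and the standard library are available. Lean on these libraries where they do the work, as an engineer would, in place of code of your own. Each camera call takes 0.05 s, during which the arm holds its last target. There are 200 camera calls.

## Task

Put the long wooden portioning bar away in its wooden holder: pushing it along the worktop with the fingertips, first at one end and then at the other, angle it past the steel post at the mouth so that it ends up behind the post, between the two end boards and flat against the back board along its whole length. Only push it, never lift or tip it, leave the other things on the worktop where they are, and come away clear.

Things in the scene. Friction and masses are not known exactly. Their poses are not given: they have to be found in the camera images.
- bar: the long dark wooden portioning bar lying loose on the worktop: 240 mm long (own y axis), 34 mm wide (own x axis), 28 mm high, about 0.25 kg; origin at the centre of its underside
- bar_center (a point): middle of the bar, 14 mm above the worktop when it lies flat; axes as bar
- bar_left (a point): middle of the bar's end face on its own +y side, 14 mm up
- bar_right (a point): middle of the bar's end face on its own -y side, 14 mm up
- holder: the bar's holder, fixed to the worktop: a bay of pale wooden boards 30 mm high and 16 mm thick, open on top and on its front, the worktop being its floor. Origin on the worktop at the middle of the open front (mouth line). Own x axis points into the bay: the back board's inner face is at x = +72 mm. Own y axis runs along the mouth: the end boards' inner faces are at y = +150 and -150 mm, and they reach from the mouth line to the back board
- post: upright round steel stop post, 20 mm in diameter and 50 mm high, fixed; it stands on the holder's mouth line about 62 mm (55 to 69) to one side of its middle, on the one side or the other; origin at its foot on the axis. It leaves 62 mm between itself and the back board. On the other side there is only a flat dark disc, the unused socket, which lies flush and blocks nothing
- cake_a: small brownie square, 42 x 42 x 30 mm, with an icing ring; loose, to be left where it is; origin under its centre
- cake_b: small brownie square, 42 x 42 x 30 mm, with an icing ring; loose, to be left where it is; origin under its centre
- ramekin: white ramekin, 76 mm across, 45 mm high; loose, to be left where it is; origin under its centre
- cutter: plain steel ring cutter, 72 mm across, 40 mm high; loose, to be left where it is; origin under its centre
- spatula: spatula lying on the worktop behind the holder; origin near its middle; loose, to be left where it is
- jar: lidded glass jar, 72 mm across, 110 mm high; loose, to be left where it is; origin under its centre
- bottle: white bottle, 60 mm across, 170 mm high; loose, to be left where it is; origin under its centre
There are look-alikes about, which are no part of the job. Of the things that look like the bar, the largest one is meant.

How it is judged:
By the outcome, as a careful person would: the job done as asked, in the order asked, and still so for the second after the job is handed in, with the robot touching nothing.
It also fails if it takes over 72 s, if anything falls off the work surface, if the arm or the gripper's body presses on something with over 40 N, if the wrist force passes 120 N, or if a joint passes its speed limit or range.

## Working session

There is one attempt and no reset: what is moved stays moved. The work goes in short steps, Python scripts to look and compute and a tool call to move; the robot and the scene stay as the last step left them, time stands still between calls to the robot, and variables do not carry over. Pictures are saved under pics/ and viewed, at most 10 in all, crops included, and the job is handed in when it is done.

Besides the shell and the picture viewer there is one more tool, called after "Call:" as name(argument=value, ...) on one line, values as JSON. drive_tool: Moves the arm, as the interface text tells. Its arguments: {"type":"object","properties":{"steps":{"type":"string"},"squeeze":{"type":"number"}},"required":["steps"]}

```bash
mkdir -p pics; cat > h.py <<'E'
import numpy as np, cv2
from scipy.spatial.transform import Rotation as R
from plant import ctrl, eyes
def snap(n,f):
    s=eyes.snapshot(n); cv2.imwrite('pics/'+f,s['color'][:,:,::-1]); np.save('pics/'+f+'.npy',s,allow_pickle=True); return s
def load(f): return np.load('pics/'+f+'.npy',allow_pickle=True).item()
def rot(o):
    o=np.array(o,float)
    return o if o.shape==(3,3) else R.from_rotvec(o).as_matrix() if o.size==3 else R.from_quat(o).as_matrix()
def ray(s,px):
    K=np.array([[s['fx'],0,s['cx']],[0,s['fy'],s['cy']],[0,0,1.]])
    u=cv2.undistortPoints(np.array(px,float).reshape(-1,1,2),K,np.array(s['distortion'],float)).reshape(-1,2)
    return np.array(s['position'],float),np.c_[u,np.ones(len(u))]@rot(s['orientation']).T
def onz(s,px,z):
    p,d=ray(s,px); return p+d*((z-p[2])/d[:,2])[:,None]
def proj(s,P):
    K=np.array([[s['fx'],0,s['cx']],[0,s['fy'],s['cy']],[0,0,1.]]); Rm=rot(s['orientation'])
    return cv2.projectPoints((np.array(P,float)-s['position'])@Rm,np.zeros(3),np.zeros(3),K,np.array(s['distortion'],float))[0].reshape(-1,2)
def tri(s1,p1,s2,p2):
    a,d=ray(s1,p1);b,e=ray(s2,p2);out=[]
    for u,v in zip(d,e):
        t=np.linalg.lstsq(np.c_[u,-v],b-a,rcond=None)[0]; x=a+u*t[0];y=b+v*t[1]; out.append([*((x+y)/2),np.linalg.norm(x-y)])
    return np.array(out)
E
python3 - <<'E'
from h import *
for n in('top','scene'):
    s=snap(n,n+'0.png'); print(n,s['position'],s['orientation'],s['fx'])
a=cv2.imread('pics/top0.png');b=cv2.imread('pics/scene0.png')
print(ctrl.state())
cv2.imwrite('pics/top0b.png',cv2.resize(a,(800,600),interpolation=cv2.INTER_CUBIC))
cv2.imwrite('pics/scene0b.png',cv2.resize(b,(800,600),interpolation=cv2.INTER_CUBIC))
E
```

```text
top [ 491.74709047    2.04039572 1269.08656858] [-2.16266948  2.21349567 -0.03380796] 373.4434438169525
scene [1461.95723995  469.60173822 1023.82890655] [-1.37570967 -2.17019608  0.93491622] 479.73361968260247
{'time_s': 0.1, 'joints': array([-1.30808746e+00,  3.59416993e-01,  1.51128485e+00,  2.15638309e-06,
        1.27250478e+00, -1.15075144e-01]), 'qvel': array([-0.0007331 , -0.00088618, -0.00414696, -0.00029254,  0.00133352,
        0.00037379]), 'tau': array([ 8.91158038e-05, -5.16358817e+01, -2.71407437e+01,  6.76486641e-02,
        2.76591018e-02, -1.06378957e-05]), 'eef_pos': array([ 221.15510835, -557.05765448,  193.31818233]), 'eef_rot': array([-3.08413188e+00, -5.89595886e-01,  1.83650042e-04]), 'ft_force': array([-0.04376992, -0.55127234, -0.20297292]), 'ft_torque': array([0.02918425, 0.01431698, 0.01669016]), 'grasp_force': 0.0, 'finger_gap': 0.9993354135039002}
```

View pics/top0b.png

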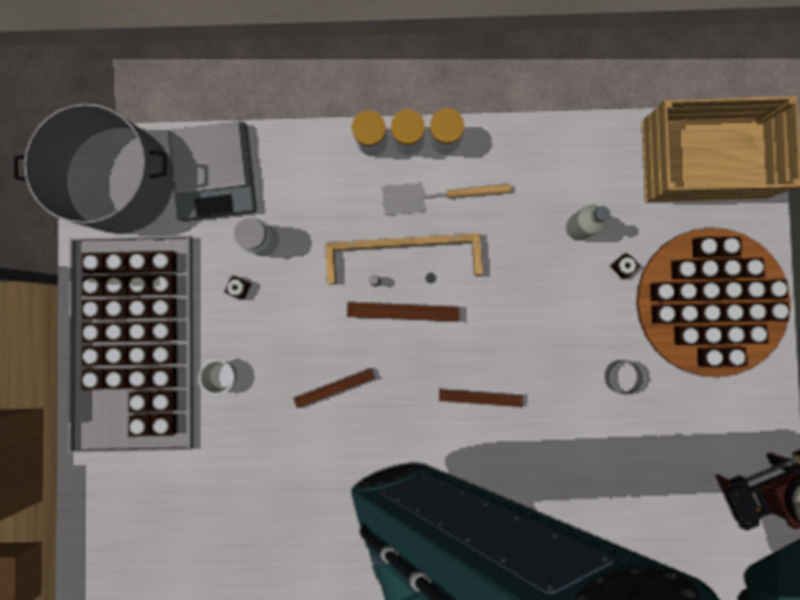

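View pics/scene0b.png

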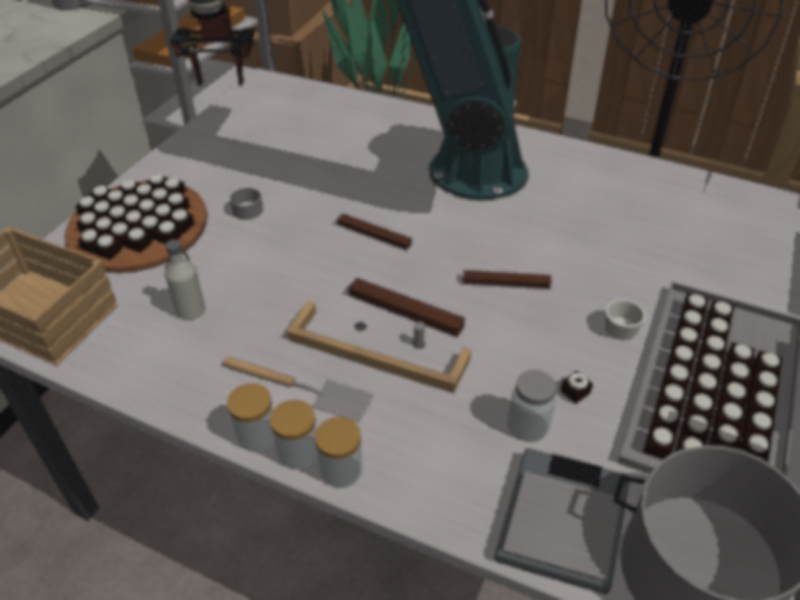

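The top view (800x600 scale) shows three dark-red sticks: (403,312), (335,387) and (482,398). The largest, (403,312), is the bar. The post is at (376,281), on the +y side, and the flush disc is at (430,277). The holder's back board runs from (331,243) to (480,238), with its mouth facing the robot. In the scene view the bar is at (406,306) and the post at (419,333).

```bash
python3 - <<'E'
from h import *
def comps(s,lo,hi,amin=60):
    hsv=cv2.cvtColor(s['color'],cv2.COLOR_RGB2HSV); m=cv2.inRange(hsv,lo,hi)
    n,l,st,c=cv2.connectedComponentsWithStats(m)
    return [(l==i).astype(np.uint8) for i in range(1,n) if st[i,4]>amin],[tuple(np.r_[st[i],c[i]].round(0)) for i in range(1,n) if st[i,4]>amin]
T=load('top0.png');S=load('scene0.png')
for nm,s in(('T',T),('S',S)):
    print(nm,'hsv bar',cv2.cvtColor(s['color'],cv2.COLOR_RGB2HSV)[(200,258) if nm=='T' else (196,260)], 'board',cv2.cvtColor(s['color'],cv2.COLOR_RGB2HSV)[(154,258) if nm=='T' else (231,240)])
    ms,st=comps(s,(0,90,20),(12,255,140))
    for m,q in zip(ms,st):
        if 150<q[5]<350 and 150<q[6]<270 or nm=='S' and 130<q[6]<230 and 200<q[5]<360:
            r=cv2.minAreaRect(cv2.findContours(m,0,1)[0][0]); bx=cv2.boxPoints(r); print(q[4:],r); print(onz(s,bx,28).round(0)[:,:2].tolist())
    ms,st=comps(s,(12,70,80),(28,255,255),100)
    print([x[:5] for x in st])
c=T['color'][125:275,170:340]; cv2.imwrite('pics/ct.png',cv2.resize(c,None,fx=4.7,fy=4,interpolation=2)[:,:,::-1])
c=S['color'][165:260,170:310]; cv2.imwrite('pics/cs.png',cv2.resize(c,None,fx=5.5,fy=5.5,interpolation=2)[:,:,::-1])
E
```

```text
T hsv bar [ 10 171  79] board [ 17 130 155]
(np.float64(593.0), np.float64(257.0), np.float64(199.0)) ((257.4971618652344, 199.06509399414062), (69.36924743652344, 8.4268217086792), 2.4895529747009277)
[[509.0, 156.0], [537.0, 154.0], [521.0, -76.0], [494.0, -74.0]]
(np.float64(328.0), np.float64(214.0), np.float64(248.0)) ((213.47239685058594, 248.22036743164062), (6.287314414978027, 51.983154296875), 68.83873748779297)
[[336.0, 273.0], [395.0, 112.0], [375.0, 105.0], [317.0, 266.0]]
(np.float64(339.0), np.float64(308.0), np.float64(254.0)) ((307.5186767578125, 254.2452850341797), (51.52079391479492, 6.494831085205078), 4.184916019439697)
[[327.0, -36.0], [348.0, -38.0], [332.0, -206.0], [311.0, -204.0]]
[(np.float64(411.0), np.float64(61.0), np.float64(101.0), np.float64(68.0), np.float64(5025.0)), (np.float64(250.0), np.float64(69.0), np.float64(22.0), np.float64(23.0), np.float64(405.0)), (np.float64(275.0), np.float64(69.0), np.float64(22.0), np.float64(23.0), np.float64(409.0)), (np.float64(225.0), np.float64(70.0), np.float64(22.0), np.float64(23.0), np.float64(402.0)), (np.fl
[... 1531 characters left out ...]
float64(18.0), np.float64(166.0)), (np.float64(115.0), np.float64(122.0), np.float64(17.0), np.float64(37.0), np.float64(264.0)), (np.float64(0.0), np.float64(136.0), np.float64(108.0), np.float64(97.0), np.float64(4369.0)), (np.float64(184.0), np.float64(193.0), np.float64(117.0), np.float64(57.0), np.float64(874.0)), (np.float64(144.0), np.float64(229.0), np.float64(44.0), np.float64(18.0), np.float64(253.0)), (np.float64(145.0), np.float64(245.0), np.float64(28.0), np.float64(25.0), np.float64(543.0)), (np.float64(173.0), np.float64(256.0), np.float64(29.0), np.float64(26.0), np.float64(578.0)), (np.float64(201.0), np.float64(267.0), np.float64(30.0), np.float64(27.0), np.float64(616.0))]
```

View pics/ct.png

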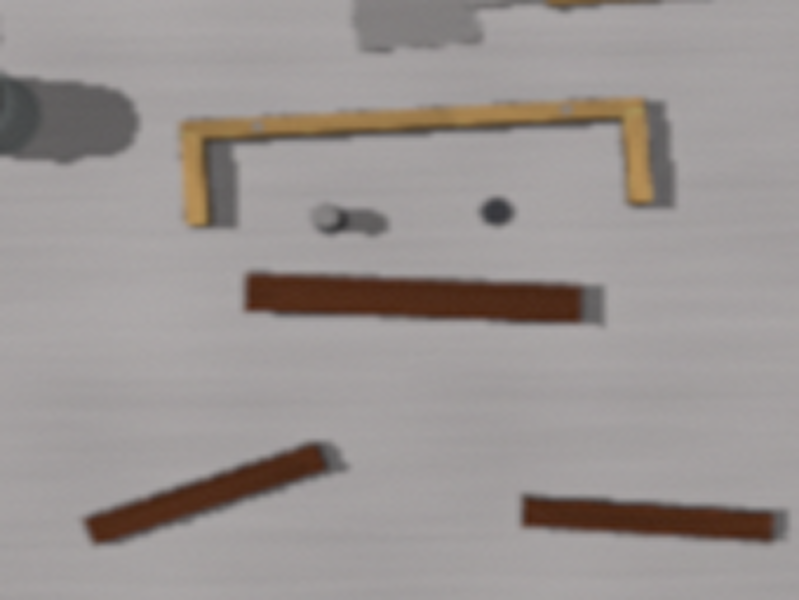

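View pics/cs.png

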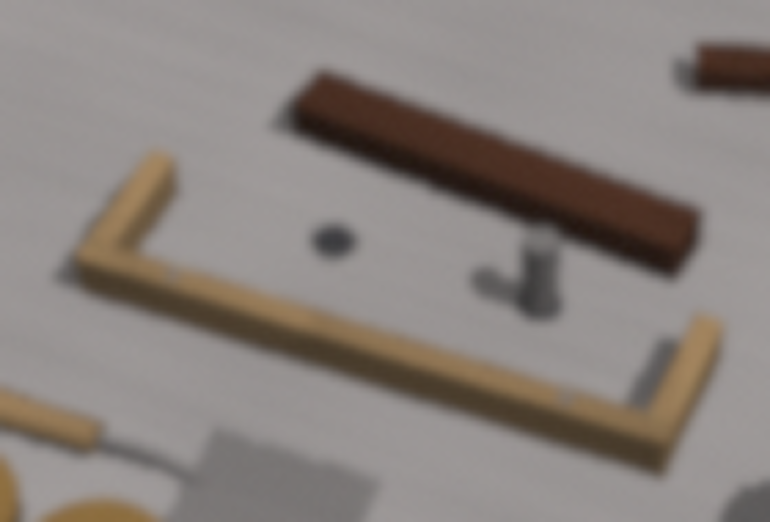

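The crops confirm the choice: the bar is the widest and longest stick, with its top-face corners at ct crop (247,273), (247,310), (581,286), (580,322). The post top is at (327,217), the disc at (497,211), and the inner bay corners at (206,137) and (624,119).

```bash
python3 - <<'E'
from h import *
T=load('top0.png');S=load('scene0.png')
t=lambda p:np.array(p)/[4.7,4]+[170-.4,125-.4]
q=lambda p:np.array(p)/5.5+[170-.4,165-.4]
P={'barLm':((247,273),(683,245)),'barLr':((247,310),(700,212)),'barRm':((581,286),(293,100)),'barRr':((580,322),(322,70)),
'backOL':((181,122),(663,445)),'backOR':((643,98),(78,258)),'backIL':((206,137),(648,412)),'backIR':((624,119),(125,247)),'frLi':((207,223),(700,318)),'frLo':((186,226),(722,328)),'frRi':((632,205),(175,165)),'post':((327,217),(543,228)),'disc':((497,211),(333,240))}
for k,(a,b) in P.items():
    z=0 if k=='disc' else 50 if k=='post' else 28 if k[:3]=='bar' else 30
    print(k,tri(T,t([a]),S,q([b])).round(0)[0],'| top',onz(T,t([a]),z)[0,:2].round(0),'scene',onz(S,q([b]),z)[0,:2].round(0))
E
```

```text
barLm [538. 158.  28.   3.] | top [539. 157.] scene [537. 159.]
barLr [508. 158.  25.   0.] | top [508. 158.] scene [511. 158.]
barRm [522. -80.  27.   1.] | top [522. -79.] scene [523. -80.]
barRr [492. -78.  26.   0.] | top [492. -78.] scene [494. -77.]
backOL [667. 201.  26.   2.] | top [666. 202.] scene [670. 201.]
backOR [ 678. -127.   26.    1.] | top [ 678. -127.] scene [ 681. -125.]
backIL [653. 185.  28.   2.] | top [653. 184.] scene [654. 187.]
backIR [ 660. -112.   25.    5.] | top [ 660. -113.] scene [ 664. -106.]
frLi [581. 185.  26.   1.] | top [581. 184.] scene [584. 187.]
frLo [580. 199.  24.   3.] | top [579. 199.] scene [586. 200.]
frRi [ 590. -118.   20.    1.] | top [ 589. -117.] scene [ 598. -113.]
post [582.  97.  55.   1.] | top [582.  98.] scene [577.  96.]
disc [588. -22.   1.   1.] | top [588. -22.] scene [587. -23.]
```

```bash
cat > g.py <<'E'
import sys; from h import *
# usage: g.py x y z [yaw of tool x] ; prints shift in current tool axes and twist
st=ctrl.state(); Rm=rot(st['eef_rot']); p=np.array(st['eef_pos']); yaw=np.arctan2(Rm[1,0],Rm[0,0])
a=list(map(float,sys.argv[1:])); 
print('t',round(st['time_s'],2),'pos',p.round(1),'yaw',yaw.round(3),'F',st['ft_force'].round(1),'j',st['joints'].round(2))
for i in range(0,len(a),4):
    print('->',(Rm.T@(np.array(a[i:i+3])-p)).round(1),'twist',round(-(a[i+3]-yaw),3))
E
python3 g.py 526 198 120 1.503
```

```text
t 0.1 pos [ 221.2 -557.1  193.3] yaw 0.378 F [-0.  -0.6 -0.2] j [-1.31  0.36  1.51  0.    1.27 -0.12]
-> [ 561.8 -589.3   74.4] twist -1.125
```

Call:
drive_tool(steps="28 -29 0 -0.12 255; 56 -58 0 -0.24 255; 84 -88 0 -0.36 255; 112 -118 0 -0.48 255; 140 -147 0 -0.6 255", squeeze=20)

```text
time_s: 0.52
eef_pos: [297.2, -367.1, 193.6]
eef_rot: [-2.769, -1.482, -0.0]
ft_force: [1.4, -0.1, 0.8]
finger_gap: 0.659
grasp_force: 0.0
```

```bash
python3 g.py 526 198 120 1.503
```

```text
t 0.52 pos [ 297.2 -367.1  193.6] yaw 0.983 F [ 1.4 -0.1  0.8] j [-1.04  0.18  1.77  0.    1.19 -0.45]
-> [ 597.1 -122.9   74.1] twist -0.52
```

Call:
drive_tool(steps="40 -8 0 -0.11 255; 80 -16 0 -0.22 255; 120 -24 0 -0.33 255; 160 -33 0 -0.44 255; 200 -41 0 -0.52 255")

```text
time_s: 0.93
eef_pos: [374.9, -178.5, 194.0]
eef_rot: [-2.295, -2.144, -0.0]
ft_force: [0.9, -0.7, 0.2]
finger_gap: 0.28
grasp_force: 0.0
```

```bash
python3 g.py 526 198 120 1.503
```

```text
t 0.93 pos [ 374.9 -178.5  194. ] yaw 1.503 F [ 0.9 -0.7  0.2] j [-0.61  0.09  1.88  0.    1.17 -0.54]
-> [385.9 125.2  74. ] twist -0.0
```

Call:
drive_tool(steps="39 13 0 0 255; 78 26 0 0 255; 117 39 0 0 255; 156 52 0 0 255; 195 65 0 0 255")

```text
time_s: 1.35
eef_pos: [454.1, 11.3, 194.0]
eef_rot: [-2.301, -2.139, 0.0]
ft_force: [1.7, 0.1, 0.3]
finger_gap: 0.007
grasp_force: 0.0
```

Call:
drive_tool(steps="39 13 10 0 255; 78 26 20 0 255; 117 39 40 0 255; 156 52 60 0 255; 191 60 74 0 255")

```text
time_s: 1.77
eef_pos: [526.3, 191.6, 121.2]
eef_rot: [2.301, 2.139, -0.001]
ft_force: [1.0, 0.5, 1.0]
finger_gap: 0.004
grasp_force: 0.0
```

```bash
python3 -c "
from h import *
s=snap('top','top1.png');w=snap('wrist','w1.png');print(w['T_tool_cam'],w['fx'])"; python3 g.py 526 194 10 1.503
```

```text
[[ 9.54414778e-04 -9.54274416e-01 -2.98930473e-01  8.17277599e+01]
 [ 9.99998900e-01  5.71261806e-04  1.36912506e-03 -1.14625209e+00]
 [-1.13575345e-03 -2.98931451e-01  9.54273911e-01 -1.91322187e+02]
 [ 0.00000000e+00  0.00000000e+00  0.00000000e+00  1.00000000e+00]] 313.94802123189965
t 1.87 pos [525.8 194.2 119.5] yaw 1.502 F [-0.4  0.2 -0.2] j [0.23 0.38 1.68 0.   1.08 0.3 ]
-> [ -0.2   0.6 109.5] twist -0.001
```

View pics/w1.png

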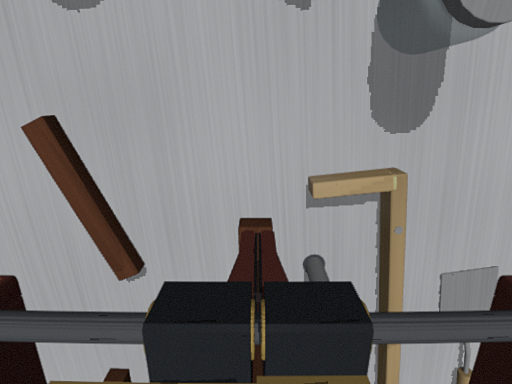

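The wrist view shows the shut red fingers at (256,225), and the post (317,268) and left end board (355,182) to the right of them. Nothing is under the tips, so I'll go down next to the bar's left end.

Call:
drive_tool(steps="0 0 30 0 255; 0 0 60 0 255; 0 0 85 0 255; 0 0 100 0 255; 0 0 107 0 255")

```text
time_s: 2.28
eef_pos: [523.8, 188.5, 13.3]
eef_rot: [-2.3, -2.137, 0.006]
ft_force: [-0.7, -0.5, -0.3]
finger_gap: 0.005
grasp_force: 0.0
```

Call:
drive_tool(steps="-6 0 0 0 255; -12 0 0 0 255; -18 0 0 0 255; -24 0 0 0 255; -30 0 0 0 255")

```text
time_s: 2.7
eef_pos: [524.7, 159.1, 16.6]
eef_rot: [2.301, 2.138, 0.003]
ft_force: [-0.3, -0.4, 1.0]
finger_gap: 0.007
grasp_force: 0.0
```

Call:
drive_tool(steps="-10 0 0 0 255; -20 0 0 0 255; -30 0 0 0 255; -40 0 0 0 255; -46 0 0 0 255")

```text
time_s: 3.12
eef_pos: [520.2, 112.5, 15.4]
eef_rot: [-2.302, -2.138, 0.0]
ft_force: [-0.4, -0.2, -0.5]
finger_gap: 0.004
grasp_force: 0.0
```

```bash
cat > m.py <<'E'
import sys; from h import *
# bar pose from top view (and scene), in holder frame
def bar(n,f):
    s=snap(n,f); hsv=cv2.cvtColor(s['color'],cv2.COLOR_RGB2HSV); m=cv2.inRange(hsv,(0,90,20),(12,255,140))
    k,l,stt,c=cv2.connectedComponentsWithStats(m); st=ctrl.state()
    best=None
    for i in range(1,k):
        if stt[i,4]<100: continue
        w=onz(s,[c[i]],28)[0]
        if not(440<w[0]<680 and -350<w[1]<330): continue
        if best is None or stt[i,4]>stt[best,4]: best=i
    cn=max(cv2.findContours((l==best).astype(np.uint8),0,1)[0],key=len).reshape(-1,2)
    w=onz(s,cn,28)[:,:2].astype(np.float32); r=cv2.minAreaRect(w)
    b=cv2.boxPoints(r); e=sorted([(np.linalg.norm(b[i]-b[(i+1)%4]),i) for i in range(4)])
    m1=(b[e[0][1]]+b[(e[0][1]+1)%4])/2; m2=(b[e[1][1]]+b[(e[1][1]+1)%4])/2
    L,Rr=(m1,m2) if m1[1]>m2[1] else (m2,m1)
    O=np.array([585,34]);a=.03; Rh=np.array([[np.cos(a),-np.sin(a)],[np.sin(a),np.cos(a)]])
    d=L-Rr
    print(n,'size',np.round(r[1]),'L',L.round(1),'R',Rr.round(1),'th_world',round(float(np.arctan2(d[0],d[1])),3),'| holder L',((L-O)@Rh).round(0),'R',((Rr-O)@Rh).round(0),'th',round(float(np.arctan2(d[0],d[1]))+a,3))
tag=sys.argv[1]
bar('top','t'+tag+'.png'); bar('scene','s'+tag+'.png')
E
python3 m.py 2; python3 g.py
```

```text
top size [144.  28.] L [517.   68.3] R [507.6 -75.1] th_world 0.065 | holder L [-67.  36.] R [ -81. -107.] th 0.095
scene size [235.  81.] L [515.7 162.4] R [503.3 -72.5] th_world 0.053 | holder L [-65. 130.] R [ -85. -104.] th 0.083
t 3.22 pos [520.3 112.8  15.4] yaw 1.496 F [-0.   0.1 -0.3] j [0.08 0.49 1.83 0.   0.81 0.16]
```

```bash
python3 - <<'E'
from h import *
T=load('t2.png');S=load('s2.png')
a=cv2.resize(T['color'][125:275,170:340],(400,353),interpolation=2);b=cv2.resize(S['color'][140:260,170:310],(400,353),interpolation=2)
cv2.imwrite('pics/c2.png',np.hstack([a,b])[:,:,::-1])
E
```

```text
(no output)
```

View pics/c2.png

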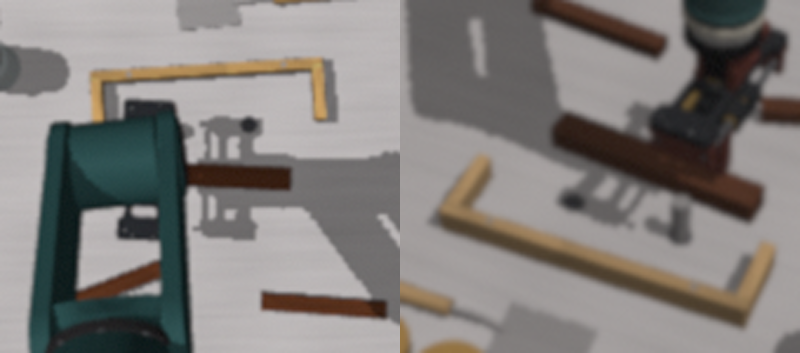

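```bash
python3 - <<'E'
from h import *
st=ctrl.state();w=snap('wrist','w2.png');S=load('s2.png')
M=w['T_tool_cam'];K=np.array([[w['fx'],0,w['cx']],[0,w['fy'],w['cy']],[0,0,1]])
def pw(P):
    Rm=M[:3,:3];return cv2.projectPoints(((np.array(P,float)-M[:3,3])@Rm),np.zeros(3),np.zeros(3),K,np.array(w['distortion'],float))[0].reshape(-1,2).round(0)
print('tcp in wrist',pw([[0,0,0],[0,0,-19]]),'in scene',proj(S,[st['eef_pos'],[520,112,0],[520,112,28],[520,112,80]]).round(0).tolist())
print('scene crop coords',[((p-[170,140])*[400/140,353/120]+[400,0]).round(0).tolist() for p in proj(S,[st['eef_pos'],[520,112,28],[520,112,80]])])
E
```

```text
tcp in wrist [[259. 227.]
 [259. 239.]] in scene [[281.0, 204.0], [281.0, 207.0], [281.0, 201.0], [282.0, 188.0]]
scene crop coords [[717.0, 187.0], [717.0, 178.0], [719.0, 140.0]]
```

View pics/w2.png

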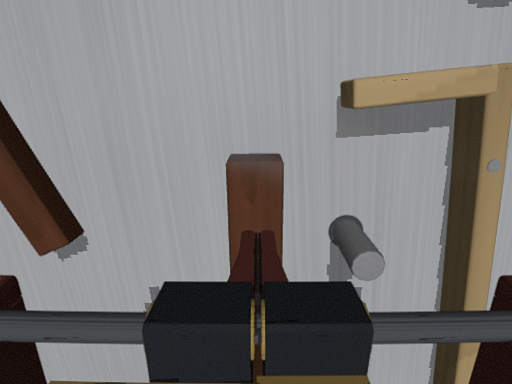

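```bash
python3 - <<'E'
from h import *
from scipy.optimize import least_squares
st=ctrl.state();w=load('w2.png');M=w['T_tool_cam']
Rm=rot(st['eef_rot']);p=np.array(st['eef_pos'])
W=np.array([[538,158,27.],[508,158,27],[582,97,50],[580,199,29]]);px=np.array([[283,156],[228,156],[368,265],[347,83]])
def pr(v):
    R2=R.from_euler('z',v[3]).as_matrix()@Rm@M[:3,:3]; pos=p+v[:3]+Rm@M[:3,3]
    return proj(dict(w,position=pos,orientation=R2),W)
print(pr(np.zeros(4)).round(0).tolist())
r=least_squares(lambda v:(pr(v)-px).ravel(),np.zeros(4));print(r.x.round(3),r.fun.round(1),p,st['ft_force'])
E
```

```text
[[283.0, 162.0], [232.0, 165.0], [369.0, 270.0], [358.0, 82.0]]
[ 1.769 -1.514  5.357 -0.006] [-3.   1.5  1.9  5.5 -4.  -2.8  4.8 -3.9] [520.43339092 113.42223731  15.37011394] [-0.12257487 -0.16198848  0.11850825]
```

The wrist view shows the fingertips (258,232) over the bar's top face, whose end is at rows 155. The tips passed above the bar without moving it, so my height is off. I'll back out past the end and probe for the worktop.

Call:
drive_tool(steps="0 0 -10 0 255; 25 0 -10 0 255; 50 0 -10 0 255; 75 0 -10 0 255; 82 0 -10 0 255")

```text
time_s: 3.68
eef_pos: [527.4, 199.3, 26.4]
eef_rot: [2.299, 2.141, 0.004]
ft_force: [0.7, -0.4, -0.1]
finger_gap: 0.003
grasp_force: 0.0
```

Call:
drive_tool(steps="0 0 5 0 255; 0 0 9 0 255; 0 0 12 0 255; 0 0 15 0 255; 0 0 15 0 255")

```text
time_s: 4.1
eef_pos: [525.6, 194.7, 9.6]
eef_rot: [-2.302, -2.137, 0.003]
ft_force: [-0.2, 0.2, 0.6]
finger_gap: 0.008
grasp_force: 0.0
```

```bash
python3 g.py;  python3 -c "
from h import *
s=snap('wrist','w3.png');t=snap('scene','s3.png')
a=cv2.resize(s['color'],(400,300));b=cv2.resize(t['color'][150:250,230:340],(400,300),interpolation=2)
cv2.imwrite('pics/c3.png',np.hstack([a,b])[:,:,::-1])"
```

```text
t 4.1 pos [525.6 194.7   9.6] yaw 1.497 F [-0.2  0.2  0.6] j [ 0.23  0.53  1.77 -0.    0.84  0.31]
```

View pics/c3.png

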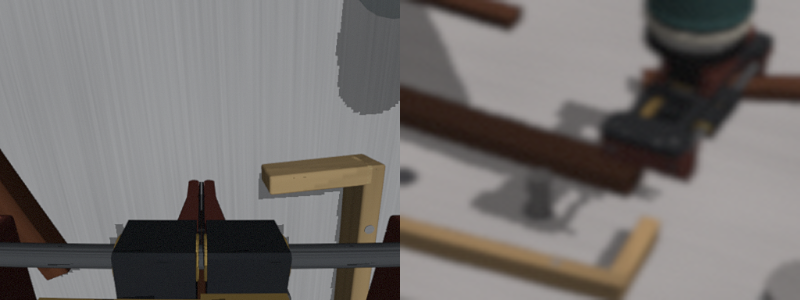

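The left panel is the wrist view, with the tips at (203,183) over bare worktop. The right panel is the scene view, where the fingertip at (690,178) stands clear of the bar's end at (640,185) and above its own shadow. I'll probe lower, gently.

Call:
drive_tool(steps="0 0 2 0 255; 0 0 4 0 255; 0 0 6 0 255; 0 0 6 0 255; 0 0 6 0 255")

```text
time_s: 4.62
eef_pos: [526.3, 195.8, 4.3]
eef_rot: [-2.301, -2.139, 0.0]
ft_force: [-0.4, -0.2, -1.0]
finger_gap: 0.004
grasp_force: 0.0
```

Call:
drive_tool(steps="0 0 1 0 255; 0 0 2 0 255; 0 0 4 0 255; 0 0 5 0 255; 0 0 5 0 255")

```text
time_s: 5.03
eef_pos: [526.2, 195.8, -0.9]
eef_rot: [-2.301, -2.139, 0.001]
ft_force: [0.5, 0.3, 0.0]
finger_gap: 0.005
grasp_force: 0.0
```

Call:
drive_tool(steps="0 0 1 0 255; 0 0 2 0 255; 0 0 3 0 255; 0 0 4 0 255; 0 0 4 0 255")

```text
time_s: 5.45
eef_pos: [526.3, 195.8, -4.8]
eef_rot: [-2.301, -2.139, 0.0]
ft_force: [0.1, -1.0, 0.4]
finger_gap: 0.005
grasp_force: 0.0
```

Call:
drive_tool(steps="0 0 1 0 255; 0 0 2 0 255; 0 0 3 0 255; 0 0 4 0 255; 0 0 4 0 255")

```text
time_s: 5.87
eef_pos: [526.3, 195.8, -8.8]
eef_rot: [-2.301, -2.139, 0.0]
ft_force: [-0.4, -0.3, -0.1]
finger_gap: 0.004
grasp_force: 0.0
```

Call:
drive_tool(steps="0 0 1 0 255; 0 0 2 0 255; 0 0 3 0 255; 0 0 4 0 255; 0 0 4 0 255")

```text
time_s: 6.28
eef_pos: [526.3, 195.8, -12.8]
eef_rot: [-2.301, -2.139, 0.0]
ft_force: [0.2, -0.4, -0.6]
finger_gap: 0.004
grasp_force: 0.0
```

```bash
python3 -c "
from h import *
s=snap('wrist','w4.png');t=snap('scene','s4.png')
a=cv2.resize(s['color'][100:300,130:390],(400,300));b=cv2.resize(t['color'][150:250,230:340],(400,300),interpolation=2)
cv2.imwrite('pics/c4.png',np.hstack([a,b])[:,:,::-1])"
```

```text
(no output)
```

View pics/c4.png

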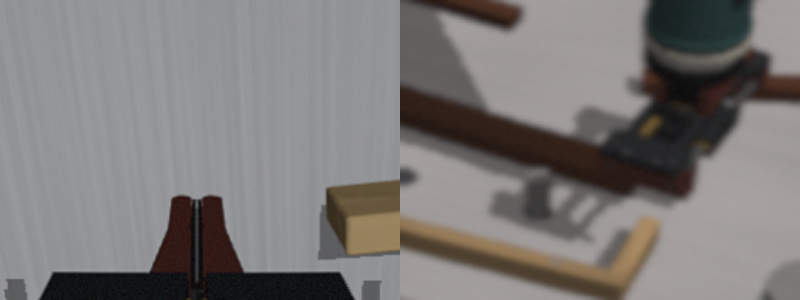

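Both panels show the tips still clear of the worktop. In the scene panel the tip is at (690,193), just above its shadow. I'll work out the true height of the tip from that pixel.

```bash
python3 - <<'E'
from h import *
S=load('s4.png')
for z in(-13,0,5,10,15): print(z,proj(S,[[526,196,z],[526,186,z],[526,206,z]]).round(1).tolist())
w=load('w4.png');st=ctrl.state();M=w['T_tool_cam']
Rm=rot(st['eef_rot']);p=np.array(st['eef_pos'])
# board front end corners seen in wrist crop (scale 400/260,1.5): top outer, top inner, bottom inner
px=np.array([[327,188],[346,216],[347,255]])/[400/260,1.5]+[130,100]
s=dict(w,position=p+Rm@M[:3,3],orientation=Rm@M[:3,:3])
for z in(30,15,0):print(z,onz(s,px,z).round(0).tolist())
E
```

```text
-13 [[306.1, 220.1], [302.9, 219.0], [309.2, 221.1]]
0 [[306.4, 217.1], [303.2, 216.0], [309.6, 218.1]]
5 [[306.5, 215.9], [303.3, 214.8], [309.7, 216.9]]
10 [[306.6, 214.7], [303.4, 213.7], [309.8, 215.7]]
15 [[306.7, 213.5], [303.5, 212.5], [310.0, 214.6]]
30 [[570.0, 212.0, 30.0], [577.0, 200.0, 30.0], [578.0, 185.0, 30.0]]
15 [[574.0, 205.0, 15.0], [582.0, 193.0, 15.0], [583.0, 176.0, 15.0]]
0 [[578.0, 198.0, 0.0], [586.0, 185.0, 0.0], [587.0, 166.0, 0.0]]
```

Call:
drive_tool(steps="0 0 1 0 255; 0 0 3 0 255; 0 0 5 0 255; 0 0 6 0 255; 0 0 6 0 255")

```text
time_s: 6.8
eef_pos: [526.2, 195.7, -18.9]
eef_rot: [-2.301, -2.139, 0.001]
ft_force: [0.1, 0.1, -0.2]
finger_gap: 0.009
grasp_force: 0.0
```

Call:
drive_tool(steps="0 0 1 0 255; 0 0 2 0 255; 0 0 3 0 255; 0 0 4 0 255; 0 0 4 0 255")

```text
time_s: 7.22
eef_pos: [526.3, 195.8, -22.8]
eef_rot: [-2.301, -2.139, 0.0]
ft_force: [0.6, -0.7, -0.6]
finger_gap: 0.006
grasp_force: 0.0
```

Call:
drive_tool(steps="-8 0 0 0 255; -16 0 0 0 255; -24 0 0 0 255; -32 0 0 0 255; -40 0 0 0 255")

```text
time_s: 7.63
eef_pos: [523.5, 154.9, -22.5]
eef_rot: [-2.301, -2.138, -0.0]
ft_force: [0.4, 0.5, -0.0]
finger_gap: 0.004
grasp_force: 0.6
```

Call:
drive_tool(steps="-8 0 0 0 255; -16 0 0 0 255; -24 0 0 0 255; -30 0 0 0 255; -34 0 0 0 255")

```text
time_s: 8.05
eef_pos: [521.0, 121.1, -22.6]
eef_rot: [-2.302, -2.138, 0.0]
ft_force: [-0.9, 1.0, -0.3]
finger_gap: 0.003
grasp_force: 0.7
```

```bash
python3 m.py 5; python3 g.py
```

```text
top size [204.  28.] L [517.3  78.5] R [ 502.2 -124.7] th_world 0.074 | holder L [-66.  47.] R [ -88. -156.] th 0.104
scene size [256.  42.] L [534.9 129.6] R [ 514.7 -125.5] th_world 0.079 | holder L [-47.  97.] R [ -75. -157.] th 0.109
t 8.15 pos [521.  121.2 -22.6] yaw 1.497 F [ 0.2  0.4 -0.2] j [ 0.1   0.56  1.85 -0.    0.73  0.17]
```

Call:
drive_tool(steps="-8 0 0 0 255; -16 0 0 0 255; -24 0 0 0 255; -32 0 0 0 255; -40 0 0 0 255")

```text
time_s: 8.57
eef_pos: [518.1, 81.3, -22.5]
eef_rot: [-2.301, -2.139, -0.0]
ft_force: [0.1, 2.7, 1.7]
finger_gap: 0.006
grasp_force: 1.1
```

Call:
drive_tool(steps="-6 0 0 0 255; -12 0 0 0 255; -17 0 0 0 255; -20 0 0 0 255; -20 0 0 0 255")

```text
time_s: 8.98
eef_pos: [516.5, 61.4, -22.6]
eef_rot: [-2.301, -2.139, 0.001]
ft_force: [0.0, -1.5, -0.4]
finger_gap: 0.006
grasp_force: 0.0
```

```bash
python3 m.py 6; python3 g.py
```

```text
top size [182.  28.] L [511.1  -4.9] R [ 497.5 -186.7] th_world 0.075 | holder L [-75. -37.] R [ -94. -218.] th 0.105
scene size [256.  45.] L [527.5  72.2] R [ 512.5 -183.1] th_world 0.058 | holder L [-56.  40.] R [ -79. -215.] th 0.088
t 9.08 pos [516.4  61.9 -22.7] yaw 1.498 F [-0.6 -0.4 -0.2] j [-0.01  0.55  1.88 -0.    0.71  0.06]
```

Call:
drive_tool(steps="12 0 0 0 255; 14 -20 0 0 255; 14 -45 0 0 255; 0 -49 0 0 255; -25 -49 0 0 255")

```text
time_s: 9.5
eef_pos: [463.0, 43.1, -22.9]
eef_rot: [-2.295, -2.141, 0.003]
ft_force: [0.1, 0.3, 0.5]
finger_gap: 0.005
grasp_force: 0.0
```

Call:
drive_tool(steps="0 8 0 0 255; 0 16 0 0 255; 0 24 0 0 255; 0 32 0 0 255; 0 40 0 0 255")

```text
time_s: 9.92
eef_pos: [506.8, 38.7, -22.6]
eef_rot: [-2.3, -2.139, 0.0]
ft_force: [-1.0, 0.6, 1.2]
finger_gap: 0.006
grasp_force: 0.8
```

```bash
python3 m.py 7; python3 g.py
```

```text
top size [149.  28.] L [520.  -40.1] R [ 490.7 -186.2] th_world 0.198 | holder L [-67. -72.] R [-101. -217.] th 0.228
scene size [241.  75.] L [533.3  54.3] R [ 490.3 -183. ] th_world 0.18 | holder L [-51.  22.] R [-101. -214.] th 0.21
t 10.02 pos [508.6  38.3 -22.5] yaw 1.498 F [-0.1 -0.3  0. ] j [-0.06  0.54  1.91  0.    0.69  0.01]
```

Call:
drive_tool(steps="0 8 0 0 255; 0 16 0 0 255; 0 24 0 0 255; 0 32 0 0 255; 0 40 0 0 255")

```text
time_s: 10.43
eef_pos: [546.8, 34.8, -22.6]
eef_rot: [2.301, 2.139, 0.0]
ft_force: [-0.8, 0.5, 0.3]
finger_gap: 0.002
grasp_force: 0.3
```

```bash
python3 m.py 8; python3 g.py
```

```text
top size [152.  29.] L [544.1 -40.1] R [ 478.6 -177. ] th_world 0.446 | holder L [-43. -73.] R [-113. -208.] th 0.476
scene size [243.  70.] L [582.3  50.8] R [ 473.4 -167. ] th_world 0.464 | holder L [-2. 17.] R [-118. -198.] th 0.494
t 10.53 pos [548.4  34.7 -22.4] yaw 1.498 F [-0.6  0.1  0.8] j [-0.06  0.57  1.82  0.    0.75  0.01]
```

Call:
drive_tool(steps="0 6 0 0 255; 0 12 0 0 255; 0 15 0 0 255; 0 17 0 0 255; 0 17 0 0 255")

```text
time_s: 10.95
eef_pos: [563.3, 33.7, -22.6]
eef_rot: [2.301, 2.139, 0.001]
ft_force: [-0.3, -0.5, -0.5]
finger_gap: 0.004
grasp_force: 0.0
```

Call:
drive_tool(steps="0 -20 0 0 255; 0 -60 0 0 255; -30 -100 0 0 255; -60 -125 0 0 255; -90 -130 0 0 255")

```text
time_s: 11.37
eef_pos: [419.7, -44.8, -22.8]
eef_rot: [-2.293, -2.139, 0.005]
ft_force: [-0.8, 0.3, -0.2]
finger_gap: 0.005
grasp_force: 0.0
```

```bash
python3 m.py 9; python3 g.py
```

```text
top size [234.  33.] L [598.1  26.9] R [ 473.9 -171.5] th_world 0.559 | holder L [13. -7.] R [-117. -202.] th 0.589
scene size [249.  37.] L [614.   37.9] R [ 481.6 -172.6] th_world 0.561 | holder L [29.  3.] R [-110. -203.] th 0.591
t 11.47 pos [423.8 -49.2 -22.5] yaw 1.494 F [ 0.6  0.4 -0.5] j [-0.28  0.47  2.09 -0.    0.58 -0.2 ]
```

```bash
python3 g.py 424 -190 -22.5 1.012 453 -205 -22.5 1.012 459 -197 -22.5 1.012
```

```text
t 11.47 pos [423.8 -49.2 -22.5] yaw 1.494 F [ 0.6  0.4 -0.5] j [-0.28  0.47  2.09 -0.    0.58 -0.2 ]
-> [-140.4   11.     0. ] twist 0.482
-> [-153.1   41.    -0. ] twist 0.482
-> [-144.7   46.4   -0. ] twist 0.482
```

Call:
drive_tool(steps="-35 0 0 0.12 255; -70 3 0 0.24 255; -105 6 0 0.36 255; -140 10 0 0.48 255; -153 40 0 0.48 255")

```text
time_s: 11.88
eef_pos: [451.8, -204.4, -22.8]
eef_rot: [-2.749, -1.516, 0.004]
ft_force: [-0.6, -0.3, -0.8]
finger_gap: 0.002
grasp_force: 0.0
```

```bash
python3 m.py 10; python3 g.py 460 -196 -22.5 1.012
```

```text
top size [234.  32.] L [597.4  27.3] R [ 475.8 -172.6] th_world 0.546 | holder L [12. -7.] R [-115. -203.] th 0.576
scene size [246.  36.] L [613.6  37.8] R [ 483.9 -171. ] th_world 0.556 | holder L [29.  3.] R [-107. -202.] th 0.586
t 11.98 pos [ 461.9 -207.4  -21.6] yaw 1.015 F [ 0.7 -0.6  0.3] j [-0.56  0.53  1.92  0.    0.68 -0.  ]
-> [ 8.6 -7.6  0.8] twist 0.003
```

Call:
drive_tool(steps="0 -7 0 0 255; 8 -7 0 0 255; 16 -7 0 0 255; 24 -7 0 0 255; 32 -7 0 0 255")

```text
time_s: 12.4
eef_pos: [465.7, -169.2, -22.7]
eef_rot: [-2.742, -1.532, 0.001]
ft_force: [-0.8, -1.8, -0.4]
finger_gap: 0.003
grasp_force: 0.5
```

Call:
drive_tool(steps="8 0 0 0 255; 16 0 0 0 255; 24 0 0 0 255; 32 0 0 0 255; 36 0 0 0 255")

```text
time_s: 12.82
eef_pos: [485.6, -139.5, -22.6]
eef_rot: [-2.743, -1.532, -0.0]
ft_force: [-1.0, -1.7, 0.0]
finger_gap: 0.006
grasp_force: 0.8
```

```bash
python3 m.py 11; python3 g.py
```

```text
top size [210.  31.] L [625.5  65.4] R [ 515.  -113.7] th_world 0.553 | holder L [41. 30.] R [ -74. -146.] th 0.583
scene size [298.  50.] L [647.2  72.6] R [ 472.2 -168.6] th_world 0.628 | holder L [63. 37.] R [-119. -199.] th 0.658
t 12.92 pos [ 485.6 -139.9  -22.6] yaw 1.019 F [0.5 0.1 0.5] j [-0.42  0.53  1.92  0.    0.69  0.13]
```

Call:
drive_tool(steps="6 0 0 0 255; 12 0 0 0 255; 18 0 0 0 255; 23 0 0 0 255; 23 0 0 0 255")

```text
time_s: 13.33
eef_pos: [497.8, -120.2, -22.5]
eef_rot: [2.743, 1.531, 0.001]
ft_force: [0.5, 0.9, -0.1]
finger_gap: 0.003
grasp_force: 0.0
```

```bash
python3 m.py 12; python3 g.py
```

```text
top size [203.  31.] L [638.6  85.5] R [531.2 -87.2] th_world 0.556 | holder L [55. 50.] R [ -57. -119.] th 0.586
scene size [296.  49.] L [661.2  89.6] R [ 483.9 -147.5] th_world 0.642 | holder L [78. 53.] R [-107. -178.] th 0.672
t 13.43 pos [ 497.4 -120.6  -22.6] yaw 1.018 F [ 0.3 -0.2 -0.5] j [-0.37  0.54  1.9   0.    0.7   0.18]
```

Call:
drive_tool(steps="-12 0 0 0 255; -14 -20 0 0 255; -10 -32 0 0 255; 8 -32 0 0 255; 25 -30 0 0 255")

```text
time_s: 13.85
eef_pos: [482.1, -83.2, -22.8]
eef_rot: [-2.743, -1.527, 0.003]
ft_force: [-0.2, -0.0, 0.2]
finger_gap: 0.005
grasp_force: 0.0
```

Call:
drive_tool(steps="0 7 0 0 255; 0 14 0 0 255; 0 21 0 0 255; 0 28 0 0 255; 0 32 0 0 255")

```text
time_s: 14.27
eef_pos: [512.7, -102.0, -22.6]
eef_rot: [2.744, 1.529, 0.0]
ft_force: [-0.9, 0.4, -0.9]
finger_gap: 0.006
grasp_force: 0.4
```

```bash
python3 m.py 13; python3 g.py
```

```text
top size [166.  30.] L [631.3  87.9] R [561.8 -63.4] th_world 0.431 | holder L [48. 53.] R [-26. -97.] th 0.461
scene size [268.  69.] L [660.4  87.1] R [ 510.8 -135.2] th_world 0.592 | holder L [77. 51.] R [ -79. -167.] th 0.622
t 14.37 pos [ 513.1 -102.   -22.6] yaw 1.017 F [ 0.7 -0.4 -0.5] j [-0.33  0.55  1.88 -0.    0.71  0.23]
```

Call:
drive_tool(steps="0 4 0 0 255; 0 8 0 0 255; 0 8 0 0 255; -10 -15 0 0 255; -50 -15 0 0.1 255")

```text
time_s: 14.78
eef_pos: [471.8, -131.4, -22.8]
eef_rot: [-2.811, -1.397, 0.001]
ft_force: [-1.0, 0.0, -0.7]
finger_gap: 0.01
grasp_force: 0.0
```

```bash
python3 m.py 14; python3 g.py
```

```text
top size [232.  30.] L [629.3  89.2] R [ 542.7 -125.5] th_world 0.384 | holder L [46. 54.] R [ -47. -158.] th 0.414
scene size [242.  40.] L [642.3  97.8] R [ 553.9 -127.5] th_world 0.374 | holder L [59. 62.] R [ -36. -160.] th 0.404
t 14.88 pos [ 470.1 -137.3  -22.8] yaw 0.913 F [-0.   0.5 -0.6] j [-0.42  0.52  1.95 -0.    0.67  0.23]
```

```bash
python3 g.py 490 -170 -22.6 1.187 531 -158 -22.6 1.187
```

```text
t 14.88 pos [ 470.1 -137.3  -22.8] yaw 0.913 F [-0.   0.5 -0.6] j [-0.42  0.52  1.95 -0.    0.67  0.23]
-> [-13.8  35.8  -0.2] twist -0.274
-> [20.8 60.9 -0.3] twist -0.274
```

Call:
drive_tool(steps="-14 20 0 -0.12 255; -14 36 0 -0.24 255; 4 48 0 -0.27 255; 18 58 0 -0.27 255; 20 61 0 -0.27 255")

```text
time_s: 15.3
eef_pos: [537.5, -156.8, -22.1]
eef_rot: [2.6, 1.757, 0.004]
ft_force: [0.7, -0.0, -0.7]
finger_gap: 0.012
grasp_force: 0.0
```

```bash
python3 m.py 15; python3 g.py
```

```text
top size [229.  30.] L [629.1  88.8] R [ 543.5 -123.2] th_world 0.384 | holder L [46. 53.] R [ -46. -156.] th 0.414
scene size [244.  40.] L [642.3  97.8] R [ 553.3 -128.9] th_world 0.374 | holder L [59. 62.] R [ -37. -162.] th 0.404
t 15.4 pos [ 534.6 -156.5  -22.5] yaw 1.189 F [-0.1 -0.2 -0.6] j [-0.41  0.58  1.8   0.    0.76 -0.03]
```

Call:
drive_tool(steps="6 -4 0 0 255; 14 -4 0 0 255; 22 -4 0 0 255; 30 -4 0 0 255; 38 -4 0 0 255")

```text
time_s: 15.82
eef_pos: [543.7, -118.9, -22.7]
eef_rot: [-2.603, -1.758, 0.001]
ft_force: [-0.6, -0.8, -1.9]
finger_gap: 0.002
grasp_force: 0.6
```

Call:
drive_tool(steps="4 0 0 0 255; 7 0 0 0 255; 10 0 0 0 255; 12 0 0 0 255; 12 0 0 0 255")

```text
time_s: 16.23
eef_pos: [548.7, -108.3, -22.6]
eef_rot: [-2.604, -1.758, -0.001]
ft_force: [-0.3, -0.1, -0.5]
finger_gap: 0.009
grasp_force: 0.0
```

```bash
python3 m.py 16; python3 g.py
```

```text
top size [196.  33.] L [639.5 126.1] R [572.8 -58.7] th_world 0.346 | holder L [57. 90.] R [-15. -92.] th 0.376
scene size [290.  49.] L [653.  129.6] R [ 540.7 -137.8] th_world 0.397 | holder L [71. 94.] R [ -49. -170.] th 0.427
t 16.33 pos [ 548.7 -108.6  -22.6] yaw 1.188 F [ 0.7  0.1 -0.2] j [-0.32  0.58  1.79  0.    0.77  0.06]
```

Call:
drive_tool(steps="5 -1 0 0 255; 10 -2 0 0 255; 15 -3 0 0 255; 20 -4 0 0 255; 20 -4 0 0 255")

```text
time_s: 16.75
eef_pos: [552.4, -87.5, -22.6]
eef_rot: [-2.603, -1.758, -0.001]
ft_force: [0.4, -0.4, -0.6]
finger_gap: 0.006
grasp_force: 0.0
```

Call:
drive_tool(steps="-14 0 0 0 255; -16 -16 0 0 255; -14 -38 0 0 255; 0 -40 0 0 255; 20 -40 0 0 255")

```text
time_s: 17.17
eef_pos: [520.1, -54.7, -22.9]
eef_rot: [-2.603, -1.754, 0.003]
ft_force: [-0.2, -0.1, -0.1]
finger_gap: 0.003
grasp_force: 0.0
```

```bash
python3 m.py 17; python3 g.py
```

```text
top size [152.  31.] L [637.7 145.9] R [585.9   2.6] th_world 0.346 | holder L [ 56. 110.] R [  0. -31.] th 0.376
scene size [244.  42.] L [648.4 154.2] R [568.2 -76.1] th_world 0.335 | holder L [ 67. 118.] R [ -20. -110.] th 0.365
t 17.27 pos [523.3 -53.3 -22.4] yaw 1.189 F [ 0.1 -1.  -0.4] j [-0.23  0.55  1.87  0.    0.72  0.15]
```

Call:
drive_tool(steps="0 8 0 0 255; 0 16 0 0 255; 0 24 0 0 255; 0 32 0 0 255; 1 38 0 0 255")

```text
time_s: 17.68
eef_pos: [559.5, -69.6, -22.6]
eef_rot: [2.604, 1.757, 0.0]
ft_force: [-0.4, 0.3, -0.5]
finger_gap: 0.003
grasp_force: 0.6
```

```bash
python3 m.py 18; python3 g.py
```

```text
top size [158.  29.] L [627.6 148.2] R [599.4  -7.5] th_world 0.179 | holder L [ 46. 113.] R [ 13. -42.] th 0.209
scene size [264.  74.] L [657.8 148.3] R [ 569.6 -100.9] th_world 0.34 | holder L [ 76. 112.] R [ -19. -134.] th 0.37
t 17.78 pos [560.2 -69.5 -22.5] yaw 1.187 F [-0.7  0.1 -0.1] j [-0.25  0.58  1.78  0.    0.77  0.14]
```

Call:
drive_tool(steps="3 6 0 0 255; 6 12 0 0 255; 8 18 0 0 255; 11 24 0 0 255; 12 28 0 0 255")

```text
time_s: 18.2
eef_pos: [589.9, -67.6, -22.5]
eef_rot: [2.603, 1.758, 0.001]
ft_force: [0.2, 1.1, -0.9]
finger_gap: 0.003
grasp_force: 0.3
```

```bash
python3 m.py 19; python3 g.py
```

```text
top size [154.  27.] L [621.5 152.8] R [617.8  -1. ] th_world 0.024 | holder L [ 40. 118.] R [ 32. -36.] th 0.054
scene size [254.  82.] L [654.4 155.5] R [607.  -94.4] th_world 0.187 | holder L [ 73. 119.] R [  18. -129.] th 0.217
t 18.3 pos [590.1 -67.8 -22.5] yaw 1.188 F [ 0.4 -0.5 -0.1] j [-0.23  0.61  1.72  0.    0.81  0.15]
```

Call:
drive_tool(steps="2 5 0 0 255; 4 10 0 0 255; 6 15 0 0 255; 8 18 0 0 255; 8 20 0 0 255")

```text
time_s: 18.72
eef_pos: [611.1, -67.7, -22.6]
eef_rot: [2.603, 1.758, 0.001]
ft_force: [-0.9, -0.0, 0.3]
finger_gap: 0.001
grasp_force: 0.4
```

```bash
python3 m.py 20; python3 g.py
```

```text
top size [ 30. 155.] L [612.6 153.5] R [6.324e+02 1.000e-01] th_world -0.128 | holder L [ 31. 119.] R [ 46. -35.] th -0.098
scene size [ 72. 245.] L [612.6 157.7] R [622.3 -87.3] th_world -0.04 | holder L [ 31. 123.] R [  34. -122.] th -0.01
t 18.82 pos [610.9 -67.8 -22.6] yaw 1.188 F [ 1.1 -0.5 -0.5] j [-0.22  0.63  1.67  0.    0.84  0.16]
```

```bash
python3 g.py 535 -68 -22.6 1.3 535 137 -22.6 1.54 
```

```text
t 18.82 pos [610.9 -67.8 -22.6] yaw 1.188 F [ 1.1 -0.5 -0.5] j [-0.22  0.63  1.67  0.    0.84  0.16]
-> [-28.5 -70.4  -0. ] twist -0.112
-> [ 161.7 -146.9   -0. ] twist -0.352
```

Call:
drive_tool(steps="-14 -35 0 0 255; -29 -70 0 -0.1 255; 5 -84 0 -0.2 255; 42 -99 0 -0.3 255; 78 -113 0 -0.35 255")

```text
time_s: 19.23
eef_pos: [533.8, 47.1, -22.4]
eef_rot: [-2.256, -2.186, -0.0]
ft_force: [1.3, 0.7, -0.4]
finger_gap: 0.004
grasp_force: 0.0
```

```bash
python3 g.py 535 137 -22.6 1.54; python3 m.py 21 
```

```text
t 19.23 pos [533.8  47.1 -22.4] yaw 1.54 F [ 1.3  0.7 -0.4] j [-0.04  0.56  1.85  0.    0.73 -0.01]
-> [89.9 -1.6  0.2] twist -0.0
top size [ 34. 236.] L [610.5 152.2] R [645.1 -80.8] th_world -0.147 | holder L [ 29. 117.] R [  57. -117.] th -0.117
scene size [ 42. 235.] L [626.3 158.1] R [636.7 -76.9] th_world -0.044 | holder L [ 45. 123.] R [  48. -112.] th -0.014
```

Call:
drive_tool(steps="30 0 0 0 255; 60 0 0 0 255; 87 0 0 0 255; 87 12 0 0 255; 87 26 0 0 255")

```text
time_s: 19.75
eef_pos: [562.7, 133.9, -22.6]
eef_rot: [-2.255, -2.186, 0.001]
ft_force: [-0.1, -1.2, 0.5]
finger_gap: 0.003
grasp_force: 0.0
```

```bash
python3 g.py 605 137 -22.6 1.54 
```

```text
t 19.75 pos [562.7 133.9 -22.6] yaw 1.54 F [-0.1 -1.2  0.5] j [0.11 0.6  1.75 0.   0.79 0.15]
-> [ 4.4 42.2 -0. ] twist -0.0
```

Call:
drive_tool(steps="4 8 0 0 255; 4 16 0 0 255; 4 24 0 0 255; 4 32 0 0 255; 4 38 0 0 255")

```text
time_s: 20.17
eef_pos: [602.0, 135.1, -22.7]
eef_rot: [-2.258, -2.183, 0.0]
ft_force: [-0.9, 1.0, 0.2]
finger_gap: 0.007
grasp_force: 0.3
```

Call:
drive_tool(steps="0 2 0 0 255; 0 4 0 0 255; 0 6 0 0 255; 0 6 0 0 255; 0 6 0 0 255")

```text
time_s: 20.58
eef_pos: [607.5, 135.4, -22.6]
eef_rot: [2.258, 2.184, 0.0]
ft_force: [-0.4, -0.0, -0.1]
finger_gap: 0.005
grasp_force: 0.0
```

```bash
python3 m.py 22
```

```text
top size [ 33. 178.] L [636.2  96. ] R [639.1 -81.8] th_world -0.016 | holder L [53. 60.] R [  51. -117.] th 0.014
scene size [ 44. 237.] L [627.8 155.6] R [639.6 -81.3] th_world -0.05 | holder L [ 46. 120.] R [  51. -117.] th -0.02
```

Call:
drive_tool(steps="0 1 0 0 255; 0 2 0 0 255; 0 3 0 0 255; 0 4 0 0 255; 0 4 0 0 255")

```text
time_s: 21.1
eef_pos: [608.7, 135.4, -22.8]
eef_rot: [-2.255, -2.182, 0.006]
ft_force: [-7.1, 1.4, 5.5]
finger_gap: 0.004
grasp_force: 3.5
```

```bash
python3 m.py 23
```

```text
top size [ 33. 178.] L [636.6  95.7] R [639.  -81.8] th_world -0.014 | holder L [53. 60.] R [  51. -117.] th 0.016
scene size [ 40. 237.] L [629. 155.] R [649.1 -80.9] th_world -0.085 | holder L [ 48. 120.] R [  61. -117.] th -0.055
```

Call:
drive_tool(steps="0 -20 0 0 255; 0 -50 0 0 255; 0 -76 0 0 255; -36 -77 0 0 255; -74 -77 0 0 255")

```text
time_s: 21.62
eef_pos: [530.5, 65.1, -22.6]
eef_rot: [-2.252, -2.189, 0.0]
ft_force: [1.7, -0.1, 0.6]
finger_gap: 0.006
grasp_force: 0.0
```

Call:
drive_tool(steps="-38 0 0 0 255; -76 0 0 0 255; -114 0 0 0 255; -126 0 0 0 255; -126 0 0 0 255")

```text
time_s: 22.03
eef_pos: [529.1, -65.2, -22.4]
eef_rot: [2.261, 2.179, 0.001]
ft_force: [1.1, -0.6, -0.1]
finger_gap: 0.008
grasp_force: 0.0
```

```bash
python3 m.py 24; python3 g.py 607 -65 -22.6 1.54
```

```text
top size [ 34. 234.] L [636.6 152.2] R [638.  -81.7] th_world -0.006 | holder L [ 55. 117.] R [  49. -117.] th 0.024
scene size [ 30. 237.] L [636.2 156.3] R [641.7 -80.2] th_world -0.023 | holder L [ 55. 121.] R [  53. -116.] th 0.007
t 22.13 pos [528.2 -62.  -22.6] yaw 1.536 F [-1.7  0.9 -0.6] j [-0.25  0.56  1.86  0.    0.73 -0.21]
-> [-0.2 78.8  0.1] twist -0.004
```

Call:
drive_tool(steps="0 25 0 0 255; 0 50 0 0 255; 0 65 0 0 255; 0 73 0 0 255; 0 78 0 0 255")

```text
time_s: 22.55
eef_pos: [606.9, -62.8, -22.7]
eef_rot: [-2.255, -2.187, -0.001]
ft_force: [0.2, -1.0, 0.1]
finger_gap: 0.004
grasp_force: 0.0
```

Call:
drive_tool(steps="0 2 0 0 255; 0 4 0 0 255; 0 6 0 0 255; 0 8 0 0 255; 0 8 0 0 255")

```text
time_s: 22.97
eef_pos: [613.4, -64.8, -22.7]
eef_rot: [-2.257, -2.184, 0.0]
ft_force: [-1.0, -0.0, -0.4]
finger_gap: 0.006
grasp_force: 0.3
```

Call:
drive_tool(steps="0 1 0 0 255; 0 2 0 0 255; 0 3 0 0 255; 0 3 0 0 255; 0 3 0 0 255")

```text
time_s: 23.38
eef_pos: [616.0, -65.0, -22.7]
eef_rot: [-2.257, -2.184, 0.002]
ft_force: [-3.5, -0.6, 1.6]
finger_gap: 0.004
grasp_force: 1.7
```

Call:
drive_tool(steps="0 -20 0 0 255; 30 -20 0 0 255; 65 -20 0 0 255; 100 -20 0 0 255; 105 -12 0 0 255")

```text
time_s: 23.8
eef_pos: [607.2, 45.0, -22.5]
eef_rot: [-2.254, -2.185, -0.001]
ft_force: [-0.2, 0.0, -0.8]
finger_gap: 0.0
grasp_force: 0.0
```

Call:
drive_tool(steps="0 3 0 0 255; 0 6 0 0 255; 0 8 0 0 255; 0 10 0 0 255; 0 10 0 0 255")

```text
time_s: 24.22
eef_pos: [612.1, 39.9, -23.6]
eef_rot: [-2.252, -2.177, 0.011]
ft_force: [-11.8, 5.3, 7.8]
finger_gap: 0.002
grasp_force: 6.2
```

Call:
drive_tool(steps="0 -10 0 0 255; 0 -35 0 0 255; 0 -60 -10 0 255; 0 -75 -45 0 255; 0 -85 -85 0 255")

```text
time_s: 24.63
eef_pos: [529.1, 41.5, 60.9]
eef_rot: [-2.256, -2.18, 0.008]
ft_force: [0.2, -0.0, 0.4]
finger_gap: 0.006
grasp_force: 0.0
```

Call:
drive_tool(steps="-20 -20 -35 0 255; -50 -40 -70 0 255; -80 -60 -100 0 255; -120 -70 -120 0 255; -155 -75 -130 0 255")

```text
time_s: 25.05
eef_pos: [456.3, -98.3, 189.8]
eef_rot: [2.254, 2.182, 0.003]
ft_force: [0.5, -0.4, 0.3]
finger_gap: 0.006
grasp_force: 0.0
```

```bash
python3 m.py 30; python3 - <<'E'
from h import *
T=load('t30.png');S=load('s30.png')
a=cv2.resize(T['color'][125:275,140:340],(400,300),interpolation=2);b=cv2.resize(S['color'][140:260,170:330],(400,300),interpolation=2)
cv2.imwrite('pics/c30.png',np.hstack([a,b])[:,:,::-1])
E
```

```text
top size [ 32. 234.] L [635.2 151.8] R [643.1 -82.4] th_world -0.034 | holder L [ 54. 116.] R [  55. -118.] th -0.004
scene size [ 24. 237.] L [638.8 155. ] R [646.  -81.7] th_world -0.03 | holder L [ 57. 119.] R [  58. -117.] th -0.0
```

View pics/c30.png

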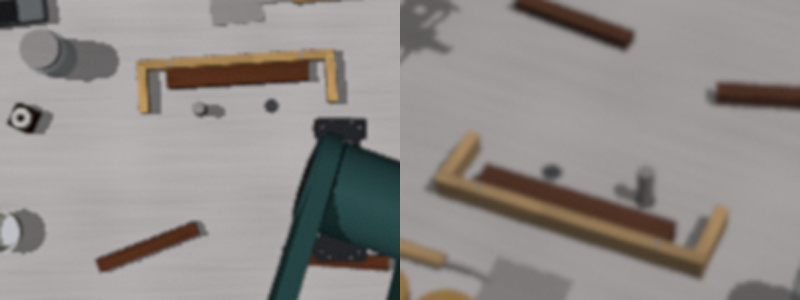

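The bar lies flat along the back board from (167,77) to (310,70) in the left panel. It is behind the post at (201,109) and between the end boards. The arm is clear and nothing else has moved, so I'm handing in.

```bash
python3 -c "
from plant import hand_in
print(hand_in())"
```

```text
the job is handed in; nothing more can be done
None
```

The bar is in its holder behind the post, flat along the back board within camera accuracy and between the end boards; it was only pushed, the arm is clear, and the job was handed in at about 25 s of robot time.

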